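Wind the stage fence home and hold a slide tray pressed into its corner

ROBOT

A 6-joint arm with a two-finger parallel gripper is mounted at the origin on the work surface. World frame = base frame: x ahead of the robot, y to its left, z up, the work surface at z = 0. Lengths are in m, angles in rad, forces in N, time in s.
With the tool pointing down it reaches from about 0.275 to 0.975 m from the base axis. Payload 8.4 kg.
Tool frame: the origin (TCP) lies between the finger pads; the fingertips stand 17 mm ahead of it and the grasp point (between the pads) lies 2 mm behind it; z points along the fingers, y is the line along which they close (so a half turn about z gives the same grasp; the last joint's range is limited). The gripper opens to 92 mm and grips with 3 to 60 N. Pads are 20 mm wide; open, the fingers measure 128 mm over their backs; the gripper's body (75 mm by 189 mm) begins 69 mm behind the grasp point.
Start: joints at [1.28, 0.353, 1.633, -0, 1.155, -0.002], TCP at [0.178, 0.599, 0.232] pointing down, gripper open.
Joint ranges: [-2.63, 2.63], [-0.92, 2.1], [0.06, 2.66], [-1.3, 4.44], [0, 2.69], [-3.02, 3.02]. Speed limits (rad/s): [2.22, 2.22, 2.79, 3.14, 3.14, 3.14].

INTERFACE

Orientations are given as a rotation vector (axis times angle).
In Python, from workcell import * gives the robot as it stands.
- The arm moves only by the tool step_arm, never from a script. Its argument "rows" is a list of rows, each a list of 4 numbers: the shift along the tool's x, y, z in units of 25 mm (1.0 is 25 mm), then the turn about the tool's z in units of 5 degrees (1.0 is 5 degrees). In form: [[tx, ty, tz, twist], ...]. A call has 1 to 10 rows; each row shifts and turns the commanded pose from where the row before left it, along the tool's axes as they then stand; what a row does not reach is not made up. A row lasts 1/10 s, in which the tool goes at most 50 mm and 8.59 degrees, less where a joint would pass 70% of its speed; a pose out of reach is approached as far as the arm can. A call is refused whole if a number of a shift passes 1 or a number of a turn 1, either way. A call with a gripper value outside its range is refused whole. "grip" is the opening, from 0 (shut) to 1 (fully open), set as the call begins (left out, the last holds). The fingers move at their own pace and stop on an object; "grip_force" is the grip in N (left out, the last holds). Time passes only in rows, so rows that do not move let the fingers close. It gives the time, the measured TCP pose, the force, the opening and the grip force at its end, in the units of the state.
- state(): the state, without advancing time (a new reading comes with each control period).
- snapshot(name): name is "side" or "top" or "wrist"; returns the picture (420x560x3 uint8, red, green, blue); there is no depth.
- calibration(name): a dict with "vfov" (degrees; the focal length in pixels is half the picture's height over the tangent of half this angle, whatever the lens; pixels are square), "cx", "cy" (the principal point, pixels), "T" (4x4, takes a point from camera to world coordinates). Camera axes: x right, y down, z forward; pixel columns grow to the right and rows downward; lengths in m; the calibration is good to about 2 mm. A picture is of the moment at which its call begins: read the wrist's pose just before it. calibration takes no time and is no camera call; for the wrist camera it gives the pose at the moment of the call.
- job_done(): hands the job in; it is judged then, once.
The state is a dict: "time": time; "joint_positions": joint angles; "dq": joint speeds; "joint_efforts": joint torques, N m; "tool_pos": TCP position; "tool_rot": TCP orientation; "contact_force": force on the tool from outside, world axes, zero at the start; "torque": the same for the moment, N m; "finger_gap": finger opening in m; "grasp_force": force on a finger pad.
Only numpy, scipy, OpenCV 4.12 (cv2) and the standard library are available. Lean on these libraries where they do the work, as an engineer would, in place of code of your own. Each camera call takes 0.05 s, during which the arm holds its last target. There are 200 camera calls.

TASK

Wind the stage's handwheel clockwise by its crank handle until the sliding fence rests against its two end stops. Then push the shallow aluminium tray flat along the fence and hold it with one firm diagonal push, pressed down on the stage bed and against the fence at the same time, ready to be clamped; the fence stays at its stops. The program finishes while the robot's fingers are still pressing the tray there; leave the other things on the bench alone.

Things in the scene. Friction and masses are not known exactly. Their poses are not given: they have to be found in the camera images.
- stage: fixed manual microscope stage: a cream base 300 (along its x) x 290 (along its y) x 29 high with a dark steel bed on top, and a 45 high gearbox with the handwheel on its right (-y) side. Origin: on the bench, at the base's centre (the base spans y -130 to +160). Its x points away from the robot, from the tray towards the fence; y runs along the fence; z up. Its place and yaw (up to 0.2 rad) vary
- bed: the stage's flat dark steel bed on which the tray lies, fixed to the stage, 245 x 200 x 6, same axes as the stage; its top is 35 above the bench. Origin: under its centre, straight above the stage's origin, 29 above the bench
- fence (a joint): travel of the sliding steel fence, in m: grows as the fence moves along the stage's +x, away from the robot; at 0.030 it rests against its two end stops (dark steel blocks on the far edge of the base, each 22 x 30, 26 tall above the base top). It moves only with the handwheel, 15 mm per turn
- fence_face (a point): centre of the fence's near face, 12 above the bed. The fence is an upright bar across the bed, 180 long along the stage's y, 12 thick, its top 24 above the bed; the near face is square to the stage's x. At the end stops this point lies at 103 along the stage's x from its origin
- wheel (a joint): angle of the handwheel in rad, growing clockwise seen from above; 12.57 (two turns from zero) brings the fence to its end stops, where the wheel stops dead. It starts 6 to 11 rad short of that. The wheel turns stiffly (about 1.5 N at the crank) and stays where it is left
- wheel_axis (a point): point on the handwheel's vertical axis, 85 above the bench. The wheel is a level black disc 110 across, its rim 62 above the bench, its central hub (36 across) 66
- crank_grip (a point): point to grip on the crank handle: on the axis of an upright aluminium sleeve, 16 across, standing on the wheel's rim 42 from the wheel's axis, from 62 to 104 above the bench; this point is 85 above the bench. The sleeve spins freely on its pin, so it can be held in a fixed orientation while it is led round
- tray: loose shallow open aluminium slide tray lying on the bed, 86 (its x) x 128 (its y) x 16 high, rim walls 5 thick, floor 5 thick, so fingers can bear on its inner floor (40 above the bench) and on the inside of its far rim. 0.15 to 0.3 kg. Origin: centre of the underside; its long side (y) is to lie along the fence, its x within 0.3 rad of the stage's x at the start
- slide_box: bystander: closed grey slide box, 75 x 30 x 22, lying on the stage's left margin, origin centre of the underside
- petri: bystander: closed clear petri dish, 92 across, 18 high, left of the stage, origin centre of the underside
- amber: bystander: small amber bottle, 48 across, 85 high, beyond and right of the handwheel, origin centre of the underside
- mouse: bystander: dark grey computer mouse, 105 x 60 x 33, to the right near the robot, origin centre of the underside
- tipbox: bystander: blue pipette tip box with a clear lid, 120 x 85 x 62, far left, origin centre of the underside
- driver: bystander: screwdriver 170 long, lying on the right
- counter: bystander: grey hand tally counter, 60 x 85 x 30, to the left, origin centre of the underside
Things that resemble listed ones, but are neither listed nor needed, are in the scene too. What is shaped like the tray but blue or purple is not meant.

How it is judged:
By the outcome, as a careful person would: the job done as asked, in the order asked, and still so for the second after the job is handed in, while the arm keeps its last pose, push and grip.
It also fails if it takes over 59 s, if anything falls off the work surface, if the arm or the gripper's body presses on something with over 40 N, if the wrist force passes 120 N, or if a joint passes its speed limit or range.

## Working session

There is one attempt and no reset: what is moved stays moved. The work goes in short steps, Python scripts to look and compute and a tool call to move; the robot and the scene stay as the last step left them, time stands still between calls to the robot, and variables do not carry over. Pictures are saved under pics/ and viewed, at most 10 in all, crops included, and the job is handed in when it is done.

Besides the shell and the picture viewer there is one more tool, called after "Request:" in YAML: its name, and indented under it one key for each argument. step_arm: Moves the arm, as the interface text tells. Its arguments: {"type":"object","properties":{"rows":{"type":"array"},"grip":{"type":"number"},"grip_force":{"type":"number"}},"required":["rows"]}

```bash
mkdir -p pics; python3 - <<'E'
from workcell import *
import cv2
s=state();print(s)
for n in("top","side"):
    im=snapshot(n);cv2.imwrite(f"pics/{n}0.png",im[:,:,::-1]);c=calibration(n);print(n,c)
E
```

```text
{'time': 0.0, 'joint_positions': array([ 1.27959375e+00,  3.53630019e-01,  1.63410901e+00, -1.92358915e-05,
        1.15518969e+00, -2.39199270e-03]), 'dq': array([ 0.00189674,  0.00124594,  0.00063566,  0.00264735, -0.00050248,
        0.00043502]), 'joint_efforts': array([ 5.91342996e-05, -5.93830776e+01, -3.34219122e+01,  6.97925314e-02,
        2.34687614e-02, -8.42465647e-05]), 'tool_pos': array([0.17787769, 0.59867735, 0.23088575]), 'tool_rot': array([-4.52049737e-01, -3.10871880e+00,  2.08004038e-03]), 'contact_force': array([ 0.36029238,  0.0053484 , -0.17143951]), 'torque': array([-0.00054894, -0.00222563,  0.0547627 ]), 'grasp_force': 0.0, 'finger_gap': 0.09175500873070178}
top {'vfov': 52.349015766262795, 'cx': 279.21215700084946, 'cy': 207.21721436081592, 'T': array([[-0.02362593, -0.99747278,  0.06700655,  0.37448047],
       [-0.99968244,  0.02415954,  0.00716441,  0.03134873],
       [-0.00876515, -0.066816  , -0.99772681,  1.27078796],
       [ 0.        ,  0.        ,  0.        ,  1.        ]])}
side {'vfov': 43.07724724573117, 'cx': 274.91707754430143, 'cy': 193.3001690106295, 'T': array([[-0.9577126 , -0.17117858,  0.2312671 ,  0.03875717],
       [-0.28771562,  0.57676722, -0.76456477,  1.35934559],
       [-0.00251017, -0.79877247, -0.60162799,  1.15506919],
       [ 0.        ,  0.        ,  0.        ,  1.        ]])}
```

View pics/top0.png

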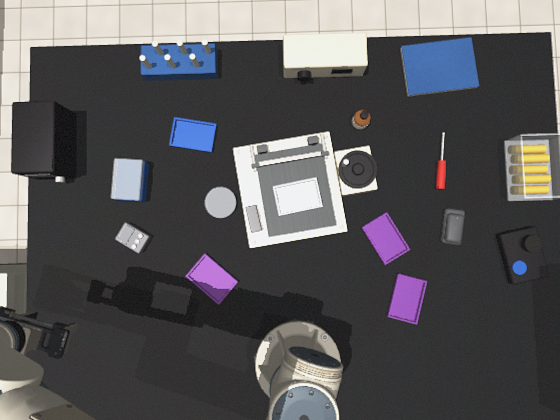

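View pics/side0.png

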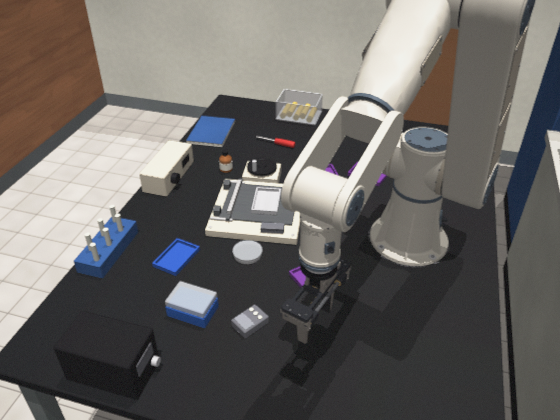

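The top view shows the stage around (290,188), the wheel at about (357,168), the crank sleeve near (347,161) and the tray near (298,197). I'll enlarge this region.

```bash
python3 - <<'E'
import cv2
im=cv2.imread("pics/top0.png")[115:260,225:390]
cv2.imwrite("pics/top0c.png",cv2.resize(im,None,fx=4.1,fy=4.1,interpolation=cv2.INTER_CUBIC))
E
```

```text
(no output)
```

View pics/top0c.png

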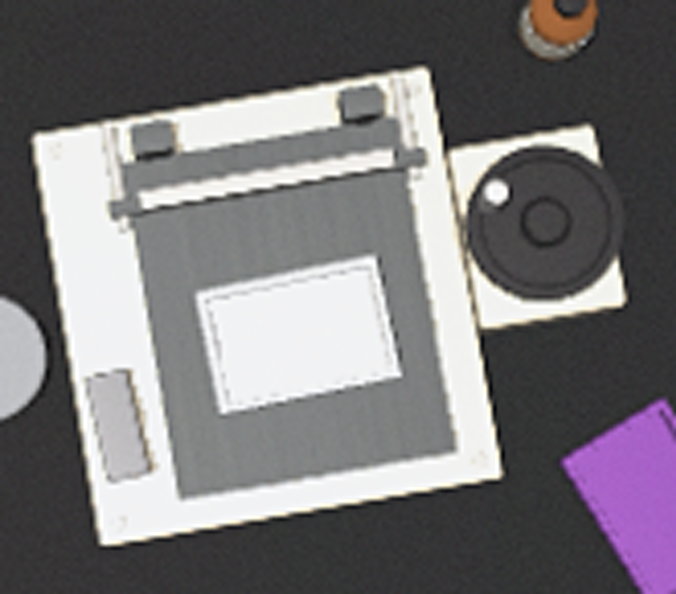

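```bash
cat > h.py <<'E'
import numpy as np
from workcell import *
from scipy.spatial.transform import Rotation as R
def ray(name,uv,z,cal=None):
    c=cal or calibration(name);f=210/np.tan(np.radians(c["vfov"])/2);T=c["T"]
    d=T[:3,:3]@np.array([(uv[0]-c["cx"])/f,(uv[1]-c["cy"])/f,1.]);o=T[:3,3]
    return o+d*(z-o[2])/d[2]
def proj(name,p,cal=None):
    c=cal or calibration(name);f=210/np.tan(np.radians(c["vfov"])/2);T=c["T"]
    q=T[:3,:3].T@(np.asarray(p)-T[:3,3]);return q[:2]/q[2]*f+[c["cx"],c["cy"]]
E
python3 - <<'E'
from h import *
np.set_printoptions(precision=4,suppress=True)
g=lambda c,z:ray("top",((c[0]+.5)/4.1-.5+225,(c[1]+.5)/4.1-.5+115),z)
B=np.array([g(c,.029) for c in[(34,133),(428,67),(501,478),(101,545)]])[:,:2]
loc=np.array([(.15,.16),(.15,-.13),(-.15,-.13),(-.15,.16)])
# rigid fit
H=(loc-loc.mean(0)).T@(B-B.mean(0));U,S,V=np.linalg.svd(H);Rm=(U@V).T
yaw=np.arctan2(Rm[1,0],Rm[0,0]);t=B.mean(0)-Rm@loc.mean(0)
print("stage",t,yaw,"res",B-(loc@Rm.T+t))
L=lambda p:Rm.T@(p[:2]-t)
for n,c,z in[("wheel",(546,223),.062),("hub",(546,222),.066),("crank",(496,193),.104),("fenceL",(140,198),.059),("fenceR",(395,158),.059),("t1",(197,293),.051),("t2",(376,257),.051),("t3",(401,376),.051),("t4",(221,413),.051)]:
    p=g(c,z);print(n,p[:2],"stage",L(p))
E
```

```text
stage [ 0.5132 -0.0057] 0.14231861051384212 res [[-0.0004 -0.0016]
 [-0.0008  0.0015]
 [ 0.0003  0.0017]
 [ 0.0009 -0.0016]]
wheel [ 0.5593 -0.1863] stage [ 0.02   -0.1853]
hub [ 0.5594 -0.1856] stage [ 0.0202 -0.1846]
crank [ 0.574 -0.146] stage [ 0.0403 -0.1474]
fenceL [0.5844 0.0956] stage [0.0848 0.0902]
fenceR [ 0.6081 -0.0832] stage [ 0.083  -0.0901]
t1 [0.5177 0.0574] stage [0.0134 0.0619]
t2 [ 0.5399 -0.0685] stage [ 0.0175 -0.0659]
t3 [ 0.456  -0.0835] stage [-0.0677 -0.0688]
t4 [0.4331 0.0426] stage [-0.0724  0.0592]
```

Request:
step_arm:
  rows:
    - [-0.7,-0.7,0,1]
    - [-0.76,-0.65,0,1]
    - [-0.8,-0.6,0,1]
    - [-0.85,-0.5,0,1]
    - [-0.9,-0.4,0,1]
    - [-0.9,-0.35,0,1]
    - [-0.95,-0.25,0,1]
    - [-1,-0.2,0,1]
    - [-1,-0.1,0,1]
    - [-1,0,0,1]
  grip: 0.6

```text
time: 1.1
tool_pos: [0.2946, 0.3787, 0.2314]
tool_rot: [-1.728, -2.624, 0.001]
contact_force: [0.0, -0.3, 0.8]
finger_gap: 0.0554
grasp_force: 0.0
```

Request:
step_arm:
  rows:
    - [-1,0.1,0,1]
    - [-1,0.2,0,1]
    - [-1,0.25,0,1]
    - [-1,0.35,0,0]
    - [-1,0.35,0,0]
    - [-1,0.35,0,0]
    - [-1,0.35,0,0]
    - [-1,0.35,0,0]
    - [-1,0.35,0,0]
    - [-1,0.35,0,0]

```text
time: 2.1
tool_pos: [0.4177, 0.1477, 0.2314]
tool_rot: [-2.052, -2.379, 0.0]
contact_force: [-0.2, -0.1, -1.1]
finger_gap: 0.0552
grasp_force: 0.0
```

```bash
cat >> h.py <<'E'
np.set_printoptions(precision=4,suppress=True)
ST=np.array([.5132,-.0057]);YAW=.1423
RS=np.array([[np.cos(YAW),-np.sin(YAW)],[np.sin(YAW),np.cos(YAW)]])
def rep(tgt=None):
    s=state();M=R.from_rotvec(s["tool_rot"]).as_matrix()
    print("t",s["time"],"p",s["tool_pos"],"stage",RS.T@(s["tool_pos"][:2]-ST),"yaxis deg",np.degrees(np.arctan2(M[1,1],M[0,1])),"z",M[:,2],"F",s["contact_force"],"gap",s["finger_gap"],"q",s["joint_positions"])
    if tgt is not None: print("need units",M.T@(np.array(tgt)-s["tool_pos"])/.025)
E
python3 -c "
from h import *
rep([.574,-.146,.14])"
```

```text
t 2.1 p [0.4177 0.1477 0.2314] stage [-0.0728  0.1654] yaxis deg 8.453363511134183 z [-0.0004 -0.0001 -1.    ] F [-0.1526 -0.1418 -1.1398] gap 0.05516157267897338 q [0.3364 0.0644 2.0034 0.     1.0742 0.1889]
need units [-12.5388   4.4583   3.6559]
```

Request:
step_arm:
  rows:
    - [-1,0.35,0,0]
    - [-1,0.35,0,0]
    - [-1,0.35,0,0]
    - [-1,0.35,0,0]
    - [-1,0.35,0,0]
    - [-1,0.35,0,0]
    - [-1,0.35,0,0]
    - [-1,0.35,0,0]
    - [-1,0.35,0,0]
    - [-1,0.35,0.2,0]

```text
time: 3.1
tool_pos: [0.5414, -0.0868, 0.2268]
tool_rot: [2.051, 2.379, 0.001]
contact_force: [-1.2, 0.3, -0.9]
finger_gap: 0.0553
grasp_force: 0.0
```

Request:
step_arm:
  rows:
    - [-1,0.4,0.4,0]
    - [-1,0.4,0.6,0]
    - [-0.5,0.2,0.6,0]
    - [0,0,0.6,0]
    - [0,0,0,0]
    - [0,0,0,0]

```text
time: 3.7
tool_pos: [0.5741, -0.143, 0.1713]
tool_rot: [-2.05, -2.379, 0.001]
contact_force: [-0.6, -0.0, -0.1]
finger_gap: 0.0554
grasp_force: 0.0
```

```bash
python3 -c "
from h import *;import cv2
rep([.574,-.146,.087])
c=calibration('wrist');im=snapshot('wrist');np.save('w1.npy',c,allow_pickle=True)
cv2.imwrite('pics/w1.png',im[:,:,::-1])
print(proj('wrist',[.574,-.146,.104],c),proj('wrist',[.5593,-.186,.066],c))"
```

```text
t 3.7 p [ 0.5741 -0.143   0.1713] stage [ 0.0408 -0.1446] yaxis deg 8.474914762823477 z [-0.0013  0.0005 -1.    ] F [-0.5541 -0.001  -0.0985] gap 0.055433820530958605 q [-0.2468  0.3659  1.7613  0.0002  1.0157 -0.3948]
need units [-0.1201 -0.0167  3.3737]
[278.7513 227.3719] [257.7803 249.3997]
```

View pics/w1.png

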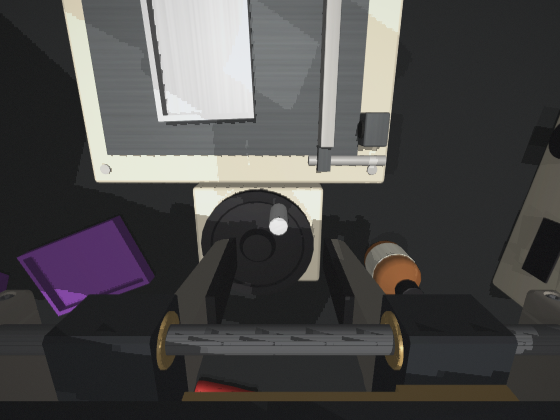

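The wrist view puts the crank top at (279,227) and the hub at (258,247), and both match the predictions. Next: descend and grip.

Request:
step_arm:
  rows:
    - [-0.1,0,0.7,0]
    - [0,0,0.9,0]
    - [0,0,0.9,0]
    - [0,0,0.8,0]
    - [0,0,0,0]

```text
time: 4.25
tool_pos: [0.5738, -0.1453, 0.0878]
tool_rot: [-2.049, -2.378, 0.002]
contact_force: [-0.9, 0.9, 0.2]
finger_gap: 0.0552
grasp_force: 0.0
```

Request:
step_arm:
  rows:
    - [0,0,0,0]
    - [0,0,0,0]
    - [0,0,0,0]
    - [0,0,0,0]
    - [0,0,0,0]
  grip: 0
  grip_force: 20

```text
time: 4.75
tool_pos: [0.5751, -0.1463, 0.0896]
tool_rot: [2.051, 2.379, 0.0]
contact_force: [-2.6, -1.0, 1.6]
finger_gap: 0.0174
grasp_force: 0.9
```

```bash
python3 -c "
from h import *
rep()
c=np.array([.5593,-.186]);p=state()['tool_pos'][:2]
print('wheel rel stage',RS.T@(p-c), np.linalg.norm(p-c))
a0=np.degrees(np.arctan2(*(RS.T@(p-c))[::-1]));print(a0)
a=np.radians(a0-15*np.arange(0,42));P=.042*np.stack([np.cos(a),np.sin(a)],1);D=np.diff(P,axis=0)/.025
e=np.radians(np.degrees(YAW)-8.47); 
print('tx(=stage y),ty(=stage x)');print(np.round(D[:24,::-1],2).tolist())
"
```

```text
t 4.75 p [ 0.5751 -0.1463  0.0896] stage [ 0.0414 -0.148 ] yaxis deg 8.455432440433933 z [ 0.0002 -0.0002 -1.    ] F [-2.5612 -0.9787  1.6426] gap 0.017363903589613715 q [-0.2516  0.4719  1.8132 -0.0001  0.8562 -0.3991]
wheel rel stage [0.0213 0.037 ] 0.042698335203423546
60.07370055380484
tx(=stage y),ty(=stage x)
[[-0.27, 0.35], [-0.35, 0.27], [-0.4, 0.17], [-0.43, 0.06], [-0.43, -0.06], [-0.41, -0.17], [-0.35, -0.27], [-0.27, -0.35], [-0.17, -0.4], [-0.06, -0.43], [0.06, -0.43], [0.17, -0.41], [0.27, -0.35], [0.35, -0.27], [0.4, -0.17], [0.43, -0.06], [0.43, 0.06], [0.41, 0.17], [0.35, 0.27], [0.27, 0.35], [0.17, 0.4], [0.06, 0.43], [-0.06, 0.43], [-0.17, 0.41]]
```

Request:
step_arm:
  rows:
    - [0,0,0,0]
    - [-0.27,0.35,0,0]
    - [-0.35,0.27,0,0]
    - [-0.4,0.17,0,0]
    - [-0.43,0.06,0,0]
    - [-0.43,-0.06,0,0]
    - [0,0,0,0]

```text
time: 5.45
tool_pos: [0.5997, -0.1908, 0.0894]
tool_rot: [-2.05, -2.376, 0.004]
contact_force: [-8.7, -1.2, 11.1]
finger_gap: 0.0156
grasp_force: 20.0
```

```bash
cat >> h.py <<'E'
WC=np.array([.5593,-.186])
def wheel():
    s=state();d=RS.T@(s["tool_pos"][:2]-WC);print("t",s["time"],"rel",d,"r",np.hypot(*d),"ang",np.degrees(np.arctan2(d[1],d[0])),"z",s["tool_pos"][2],"Fstage",RS.T@s["contact_force"][:2],s["contact_force"][2],"gap",s["finger_gap"],s["grasp_force"])
E
python3 -c "
from h import *
wheel()"
```

```text
t 5.45 rel [ 0.0393 -0.0105] r 0.040708668735565945 ang -14.990297887294979 z 0.08940328298312607 Fstage [-8.7613  0.0583] 11.088462697123138 gap 0.015606349956895542 20.002986788749695
```

Request:
step_arm:
  rows:
    - [-0.41,-0.22,-0.03,0]
    - [-0.35,-0.3,-0.03,0]
    - [-0.27,-0.35,0,0]
    - [-0.17,-0.4,0,0]
    - [-0.06,-0.43,0,0]
    - [0.06,-0.43,0,0]
    - [0.17,-0.41,0,0]
    - [0.27,-0.35,0,0]
    - [0.35,-0.27,0,0]

```text
time: 6.35
tool_pos: [0.5249, -0.2112, 0.0899]
tool_rot: [2.052, 2.377, 0.003]
contact_force: [10.4, 5.8, -19.4]
finger_gap: 0.0157
grasp_force: 20.0
```

```bash
python3 -c "
from h import *
wheel()"
```

```text
t 6.35 rel [-0.0377 -0.0201] r 0.042674572953293514 ang -151.95598289060027 z 0.08985983631285031 Fstage [11.1321  4.2618] -19.41169736490727 gap 0.015714938602222648 19.986832290887833
```

Request:
step_arm:
  rows:
    - [0.42,-0.14,0.04,0]
    - [0.43,-0.02,0,0]
    - [0.43,0.06,0,0]
    - [0.41,0.17,0,0]
    - [0.35,0.27,0,0]
    - [0.27,0.35,0,0]
    - [0.17,0.4,0,0]
    - [0.06,0.43,0,0]
    - [-0.06,0.43,0,0]
    - [-0.17,0.4,0,0]

```text
time: 7.35
tool_pos: [0.5757, -0.1464, 0.0896]
tool_rot: [2.05, 2.379, -0.001]
contact_force: [-4.9, -8.4, -1.3]
finger_gap: 0.0156
grasp_force: 20.0
```

```bash
python3 -c "
from h import *
wheel()"
```

```text
t 7.35 rel [0.0218 0.0369] r 0.04289308849819533 ang 59.39148225223787 z 0.08958154538027951 Fstage [-6.0463 -7.5914] -1.3223041919788263 gap 0.0156204267400985 20.00081866979599
```

Request:
step_arm:
  rows:
    - [-0.3,0.33,0,0]
    - [-0.35,0.25,0,0]
    - [-0.4,0.15,0,0]
    - [-0.43,0.04,0,0]
    - [-0.43,-0.06,0,0]
    - [-0.41,-0.17,0,0]
    - [-0.35,-0.27,0,0]
    - [-0.27,-0.35,0,0]

```text
time: 8.15
tool_pos: [0.5825, -0.2192, 0.0895]
tool_rot: [-2.052, -2.378, -0.001]
contact_force: [-4.0, 8.5, 1.4]
finger_gap: 0.0158
grasp_force: 20.0
```

```bash
python3 -c "
from h import *
wheel()"
```

```text
t 8.15 rel [ 0.0183 -0.0361] r 0.04049122940958145 ang -63.126943458797875 z 0.08953997061011071 Fstage [-2.7116  8.9803] 1.379048222155308 gap 0.015841399664115338 20.000459253787994
```

Request:
step_arm:
  rows:
    - [-0.09,-0.27,0,0]
    - [-0.04,-0.29,0,0]
    - [-0.01,-0.29,0,0]
    - [0.04,-0.29,0,0]
    - [0.09,-0.28,0,0]

```text
time: 8.65
tool_pos: [0.548, -0.2254, 0.0897]
tool_rot: [2.05, 2.378, -0.001]
contact_force: [0.7, -4.2, -6.5]
finger_gap: 0.0153
grasp_force: 20.0
```

```bash
python3 -c "
from h import *
wheel()"
```

```text
t 8.65 rel [-0.0168 -0.0374] r 0.040972249153992724 ang -114.16306467094968 z 0.0896776089641314 Fstage [ 0.1256 -4.2609] -6.462313447964548 gap 0.015339819061308603 19.99915212392807
```

Request:
step_arm:
  rows:
    - [0.14,-0.26,0,0]
    - [0.18,-0.23,0,0]
    - [0.22,-0.19,0,0]
    - [0.25,-0.15,0,0]

```text
time: 9.05
tool_pos: [0.5234, -0.2084, 0.0896]
tool_rot: [-2.051, -2.379, 0.003]
contact_force: [-2.4, -3.4, -2.0]
finger_gap: 0.0155
grasp_force: 20.0
```

```bash
python3 -c "
from h import *
wheel()"
```

```text
t 9.05 rel [-0.0387 -0.017 ] r 0.04233028193932254 ang -156.25435514253886 z 0.08960977784162581 Fstage [-2.8396 -3.0132] -2.044981164349644 gap 0.015544032560700104 19.99957501888275
```

Request:
step_arm:
  rows:
    - [0.16,-0.06,0,0]
    - [0.17,-0.05,0,0]
    - [0.17,-0.03,0,0]
    - [0.17,-0.01,0,0]

```text
time: 9.45
tool_pos: [0.5167, -0.1917, 0.0896]
tool_rot: [-2.05, -2.378, 0.003]
contact_force: [-5.9, -3.3, 0.4]
finger_gap: 0.0155
grasp_force: 20.0
```

```bash
python3 -c "
from h import *
wheel()"
```

```text
t 9.45 rel [-0.043   0.0004] r 0.04302681211815737 ang 179.52208068431923 z 0.08957113957406233 Fstage [-6.3021 -2.4215] 0.4239812469277042 gap 0.01548550877367309 20.000033676624298
```

Request:
step_arm:
  rows:
    - [0.17,0,0,0]
    - [0.17,0.02,0,0]
    - [0.17,0.04,0,0]
    - [0.16,0.06,0,0]

```text
time: 9.85
tool_pos: [0.5149, -0.1768, 0.0893]
tool_rot: [-2.047, -2.377, 0.011]
contact_force: [-17.6, -2.1, 8.1]
finger_gap: 0.0128
grasp_force: 17.7
```

```bash
python3 -c "
from h import *
wheel()"
```

```text
t 9.85 rel [-0.0426  0.0154] r 0.04533313619824666 ang 160.1607859937424 z 0.08929236249775255 Fstage [-17.7125   0.4575] 8.051740867332487 gap 0.012837629242013884 17.719509601593018
```

The pads are slipping off the sleeve, so the wheel is probably at its stop. I'll release and look.

Request:
step_arm:
  rows:
    - [-0.1,-0.1,0,0]
    - [0,0,0,0]
    - [0,0,0,0]
    - [0,0,0,0]
    - [0,0,-0.8,0]
    - [0,0,-1,0]
    - [0,0,-1,0]
    - [0,0,-0.8,0]
    - [0,-0.5,0,0]
    - [0,0,0,0]
  grip: 0.6

```text
time: 10.85
tool_pos: [0.5032, -0.1793, 0.1792]
tool_rot: [-2.051, -2.379, 0.001]
contact_force: [0.0, -0.2, -1.1]
finger_gap: 0.055
grasp_force: 0.0
```

```bash
python3 -c "
from h import *;import cv2
rep()
c=calibration('wrist');im=snapshot('wrist');np.save('w2.npy',c,allow_pickle=True)
cv2.imwrite('pics/w2.png',im[:,:,::-1])
print('handle start pred at ang 180/175/170')
for a in(180,170,160):
  q=WC+RS@(.042*np.array([np.cos(np.radians(a)),np.sin(np.radians(a))]));print(a,proj('wrist',[*q,.104],c))
for y in(.09,-.09):
  for x in(.103,.098,.115):
    q=ST+RS@[x,y];print(x,y,proj('wrist',[*q,.059],c))
"
```

```text
t 10.85 p [ 0.5032 -0.1793  0.1792] stage [-0.0346 -0.1705] yaxis deg 8.454975802273362 z [-0.0008  0.0001 -1.    ] F [ 0.0375 -0.1673 -1.0629] gap 0.05495665281840324 q [-0.3451  0.2723  1.8778 -0.0002  0.9923 -0.4925]
handle start pred at ang 180/175/170
180 [294.3018 236.9027]
170 [295.2319 228.8036]
160 [297.694  220.8212]
0.103 0.09 [ 473.449  -143.5527]
0.098 0.09 [ 466.4505 -143.5849]
0.115 0.09 [ 490.2448 -143.4753]
0.103 -0.09 [433.8019 119.175 ]
0.098 -0.09 [428.2042 119.1513]
0.115 -0.09 [447.2361 119.2319]
```

View pics/w2.png

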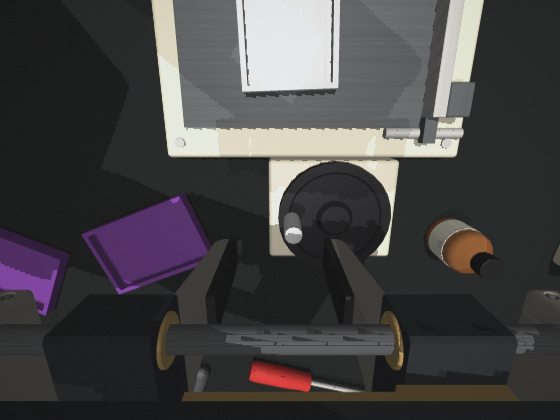

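The handle top is at (293,235), about 178°. The fence's far face looks to be against the stop block at (452,98), so I'll enlarge that to confirm.

```bash
python3 -c "
import cv2
im=cv2.imread('pics/w2.png')[0:150,380:500]
cv2.imwrite('pics/w2c.png',cv2.resize(im,None,fx=4,fy=4,interpolation=cv2.INTER_CUBIC))"
```

```text
(no output)
```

View pics/w2c.png

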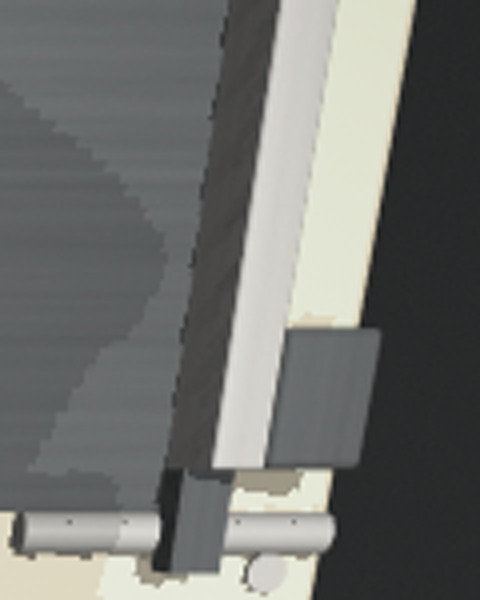

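Request:
step_arm:
  rows:
    - [-0.7,0.2,0,0]
    - [-0.7,0.2,0,0]
    - [-0.6,0.1,0.2,0]
    - [0,0,0.9,0]
    - [0,0,0.9,0]
    - [0,0,0.9,0]
    - [0,0,0.6,0]
    - [0,0,0,0]
    - [0.4,0,0,0]
    - [0,0,0,0]
  grip: 0

```text
time: 11.9
tool_pos: [0.5233, -0.2166, 0.0928]
tool_rot: [2.051, 2.379, 0.001]
contact_force: [0.3, 0.2, 0.7]
finger_gap: 0.0005
grasp_force: 0.0
```

Request:
step_arm:
  rows:
    - [0.2,0,0,0]
    - [0.1,0,0,0]
    - [0,0,0,0]

```text
time: 12.2
tool_pos: [0.5221, -0.2094, 0.0926]
tool_rot: [2.05, 2.379, 0.0]
contact_force: [-0.0, -0.2, -0.0]
finger_gap: 0.0004
grasp_force: 0.0
```

```bash
python3 -c "
from h import *
wheel()"
```

```text
t 12.2 rel [-0.0401 -0.0179] r 0.04395150512635036 ang -155.99023689296195 z 0.09264094510914543 Fstage [-0.0345 -0.2214] -0.005603374899118847 gap 0.0004426849707406675 0.0
```

Request:
step_arm:
  rows:
    - [0.06,0,0,0]
    - [0.06,0,0,0]
    - [0,0,0,0]

```text
time: 12.5
tool_pos: [0.522, -0.2075, 0.0924]
tool_rot: [2.05, 2.378, -0.0]
contact_force: [1.0, -3.2, 0.9]
finger_gap: 0.0006
grasp_force: 2.0
```

Request:
step_arm:
  rows:
    - [0.06,0,0,0]
    - [0.04,0,0,0]
    - [0,0,0,0]

```text
time: 12.8
tool_pos: [0.5227, -0.2067, 0.0926]
tool_rot: [2.047, 2.376, -0.001]
contact_force: [2.2, -13.2, -2.6]
finger_gap: 0.0005
grasp_force: 6.7
```

```bash
python3 -c "
from h import *
wheel()"
```

```text
t 12.8 rel [-0.0392 -0.0153] r 0.04207564000118575 ang -158.62316778492482 z 0.0926396933102728 Fstage [  0.357  -13.3687] -2.556221168165649 gap 0.00047473269133260255 6.703240089118481
```

With 13 N on the handle and no motion, the wheel is at its stop. Next I'll retreat, turn 90° and go to the tray.

Request:
step_arm:
  rows:
    - [-0.3,0,0,0]
    - [0,0,-0.8,0]
    - [0,0,-1,0]
    - [0,0,-1,0]
    - [0,0,-1,1]
    - [0,0,-0.2,1]
    - [0,0,0,1]
    - [0,0,0,1]
    - [0,0,0,1]
    - [0,0,0,1]
  grip: 0.6

```text
time: 13.8
tool_pos: [0.5218, -0.2114, 0.1919]
tool_rot: [-2.6, -1.761, 0.0]
contact_force: [0.3, -0.3, -1.5]
finger_gap: 0.0555
grasp_force: 0.0
```

Request:
step_arm:
  rows:
    - [0,0,0,1]
    - [0,0,0,1]
    - [0,0,0,1]
    - [0,0,0,1]
    - [0,0,0,1]
    - [0,0,0,1]
    - [0,0,0,1]
    - [0,0,0,1]
    - [0,0,0,1]
    - [0,0,0,1]

```text
time: 14.8
tool_pos: [0.5217, -0.2114, 0.1918]
tool_rot: [-3.101, -0.498, 0.001]
contact_force: [0.9, -0.4, 0.1]
finger_gap: 0.0554
grasp_force: 0.0
```

Request:
step_arm:
  rows:
    - [0,-0.6,0,1]
    - [0,-1,0,1]
    - [0,-1,0,0]
    - [0,-1,0,0]
    - [0,-1,0,0]
    - [0,-1,0,0]
    - [0,-1,0,0]
    - [0,-0.6,0,0]
    - [0,0,0,0]

```text
time: 15.7
tool_pos: [0.4906, -0.0334, 0.192]
tool_rot: [-3.132, -0.234, 0.001]
contact_force: [0.7, -0.2, -0.0]
finger_gap: 0.0553
grasp_force: 0.0
```

```bash
python3 -c "
from h import *;import cv2
rep([*(ST+RS@[-.022,-.003]),.10])
c=calibration('wrist');im=snapshot('wrist');np.save('w3.npy',c,allow_pickle=True)
cv2.imwrite('pics/w3.png',im[:,:,::-1])
for n,x,y,z in[('fenceL',.103,.09,.059),('fenceR',.103,-.09,.059),('t1',.0134,.0619,.051),('t2',.0175,-.0659,.051),('t3',-.0677,-.0688,.051),('t4',-.0724,.0592,.051)]:
    print(n,proj('wrist',[*(ST+RS@[x,y]),z],c))
"
```

```text
t 15.7 p [ 0.4906 -0.0334  0.192 ] stage [-0.0263 -0.0242] yaxis deg -81.44591399850572 z [-0.0008  0.0005 -1.    ] F [ 0.6702 -0.2122 -0.029 ] gap 0.05527021652229933 q [-0.0713  0.1921  1.9521  0.0006  0.9983  1.3499]
need units [ 0.1821 -0.8438  3.6796]
fenceL [151.1798  60.6443]
fenceR [354.3711  61.918 ]
t1 [193.5338 160.796 ]
t2 [321.3749 157.4322]
t3 [320.3151 236.5144]
t4 [202.3229 239.8646]
```

View pics/w3.png

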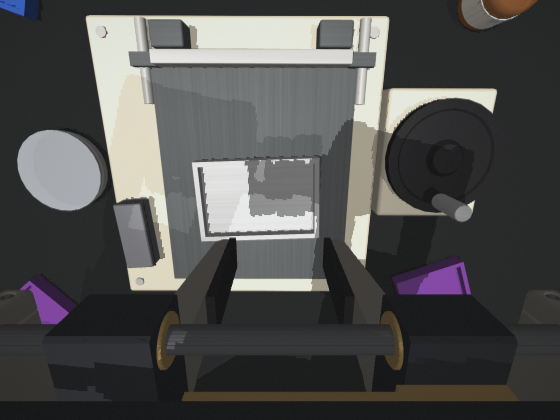

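The wrist view shows the tray unmoved, with corners near (194,161), (320,157), (316,237) and (203,240). The fence bar sits against both stop blocks. Now I'll lower the fingers into the tray.

Request:
step_arm:
  rows:
    - [0.2,-0.45,0.3,0.08]
    - [0,-0.4,0.7,0]
    - [0,0,0.9,0]
    - [0,0,0.9,0]
    - [0,0,0.9,0]
    - [0,0,0.8,0]
    - [0,0,0.5,0]
    - [0,0,0.2,0]
    - [0,0,0,0]

```text
time: 16.65
tool_pos: [0.4929, -0.0134, 0.0618]
tool_rot: [-3.134, -0.22, 0.001]
contact_force: [0.7, -0.7, 0.8]
finger_gap: 0.0553
grasp_force: 0.0
```

```bash
python3 -c "
from h import *
rep([*(ST+RS@[.088,-.003]),.058])"
```

```text
t 16.65 p [ 0.4929 -0.0134  0.0618] stage [-0.0212 -0.0047] yaxis deg -81.97213442120946 z [-0.0008 -0.     -1.    ] F [ 0.67   -0.6711  0.8215] gap 0.055290028257860405 q [-0.0302  0.3934  2.0437 -0.0001  0.7053  1.4006]
need units [ 4.3689 -0.0786  0.1469]
```

Request:
step_arm:
  rows:
    - [0.2,0,0.1,0]
    - [0.3,0,0,0]
    - [0.3,0,0,0]
    - [0.3,0,0,0]
    - [0.3,0,0,0]
    - [0.3,0,0,0]
    - [0.3,0,0,0]
    - [0.3,0,0,0]
    - [0.3,0,0,0]
    - [0.3,0,0,0]

```text
time: 17.65
tool_pos: [0.5641, -0.0027, 0.0597]
tool_rot: [-3.134, -0.221, 0.004]
contact_force: [-6.2, -1.5, 4.7]
finger_gap: 0.0553
grasp_force: 3.1
```

Request:
step_arm:
  rows:
    - [0.3,0,0,0]
    - [0.3,0,0,0]
    - [0.2,0,0,0]
    - [0.2,0,0,0]
    - [0.1,0,0,0]
    - [0.1,0,0,0]
    - [0.1,0,0,0]

```text
time: 18.35
tool_pos: [0.5963, 0.0018, 0.0596]
tool_rot: [-3.134, -0.221, 0.003]
contact_force: [-5.6, -0.8, 4.5]
finger_gap: 0.0552
grasp_force: 3.0
```

```bash
python3 -c "
from h import *
rep([*(ST+RS@[.088,-.003]),.057])"
```

```text
t 18.35 p [0.5963 0.0018 0.0596] stage [ 0.0833 -0.0044] yaxis deg -81.941612461545 z [-0.0017 -0.0001 -1.    ] F [-5.619  -0.8367  4.5183] gap 0.0551989546935226 q [ 0.0005  0.519   1.8193 -0.0001  0.805   1.4307]
need units [ 0.1874 -0.0565  0.1036]
```

Request:
step_arm:
  rows:
    - [0.1,0,0.03,0]
    - [0.1,0,0.03,0]
    - [0.05,0,0,0]
    - [0.05,0,0,0]
    - [0,0,0,0]

```text
time: 18.85
tool_pos: [0.5995, 0.0023, 0.0578]
tool_rot: [3.134, 0.222, -0.016]
contact_force: [-20.0, -4.7, 17.8]
finger_gap: 0.0549
grasp_force: 10.0
```

```bash
python3 -c "
from h import *
rep()"
```

```text
t 18.85 p [0.5995 0.0023 0.0578] stage [ 0.0866 -0.0043] yaxis deg -81.91198121398928 z [-0.01   -0.0008 -0.9999] F [-19.9729  -4.691   17.8466] gap 0.05489455719995496 q [ 0.0018  0.5289  1.8063 -0.0011  0.8164  1.4322]
```

Request:
step_arm:
  rows:
    - [0.02,0,0.04,0]
    - [0,0,0.03,0]
    - [0,0,0,0]
    - [0,0,0,0]

```text
time: 19.25
tool_pos: [0.5996, 0.0023, 0.0574]
tool_rot: [3.134, 0.222, -0.017]
contact_force: [-25.2, -4.0, 34.4]
finger_gap: 0.0556
grasp_force: 19.7
```

```bash
python3 -c "
from h import *;import cv2
rep()
c=calibration('wrist');im=snapshot('wrist')
top=snapshot('top')[:,:,::-1]
rep()
a=cv2.resize(im[0:260,60:500,::-1],None,fx=1.6,fy=1.6,interpolation=cv2.INTER_CUBIC)
cv2.imwrite('pics/w4.png',a)
for n,x,y,z in[('fenceL',.103,.09,.059),('fenceR',.103,-.09,.059),('tl',.103,.06,.051),('tr',.103,-.068,.051)]:
    print(n,(proj('wrist',[*(ST+RS@[x,y]),z],c)-[60,0])*1.6)
"
```

```text
t 19.25 p [0.5996 0.0023 0.0574] stage [ 0.0867 -0.0043] yaxis deg -81.90718147702897 z [-0.0106 -0.0009 -0.9999] F [-25.1956  -4.0359  34.3907] gap 0.055576960409937315 q [ 0.0019  0.5298  1.8058 -0.0012  0.8165  1.4322]
t 19.35 p [0.5996 0.0023 0.0574] stage [ 0.0866 -0.0043] yaxis deg -81.90815221536496 z [-0.0106 -0.0009 -0.9999] F [-25.5466  -3.2145  34.4692] gap 0.0550027923297387 q [ 0.0018  0.5298  1.8059 -0.0012  0.8165  1.4323]
fenceL [ 80.6179 385.892 ]
fenceR [595.778 384.913]
tl [174.6126 376.615 ]
tr [524.6787 375.9421]
```

View pics/w4.png

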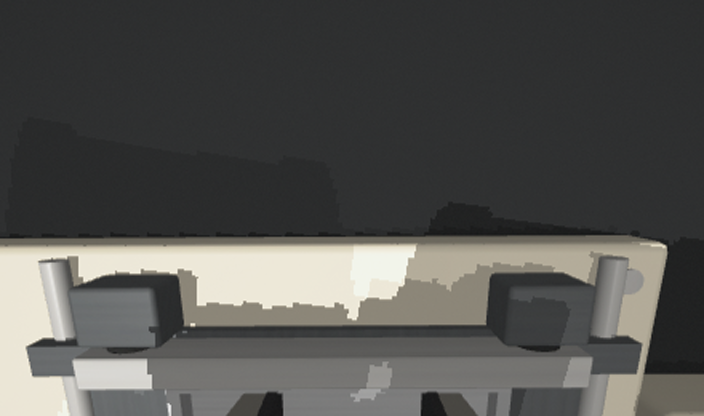

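The wrist view shows the fence against both stops, with the tray end tucked behind it from about x = 185 to 495 at the bottom. I'll ease the down-force slightly and check from the side.

Request:
step_arm:
  rows:
    - [0.02,0,-0.03,0]
    - [0,0,0,0]
    - [0,0,0,0]
    - [0,0,0,0]

```text
time: 19.75
tool_pos: [0.5996, 0.0023, 0.0574]
tool_rot: [3.134, 0.222, -0.018]
contact_force: [-24.3, -4.7, 27.6]
finger_gap: 0.0552
grasp_force: 17.5
```

```bash
python3 -c "
from h import *;import cv2
rep();print(state()['torque'])
im=snapshot('side')[:,:,::-1];t=snapshot('top')[:,:,::-1]
a=cv2.resize(im[160:250,195:315],(640,480),interpolation=cv2.INTER_CUBIC)
cv2.imwrite('pics/s5.png',a);cv2.imwrite('pics/t5.png',cv2.resize(t[115:260,225:390],None,fx=4.1,fy=4.1,interpolation=cv2.INTER_CUBIC))"
```

```text
t 19.75 p [0.5996 0.0023 0.0574] stage [ 0.0867 -0.0043] yaxis deg -81.90670154614104 z [-0.0115 -0.001  -0.9999] F [-24.2505  -4.6926  27.6012] gap 0.05524962686250225 q [ 0.0019  0.5302  1.8051 -0.0014  0.8179  1.4324]
[-0.677   4.5509  0.2138]
```

View pics/s5.png

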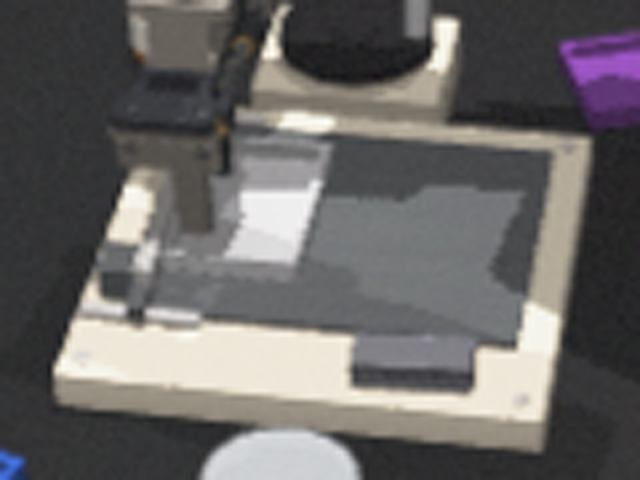

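View pics/t5.png

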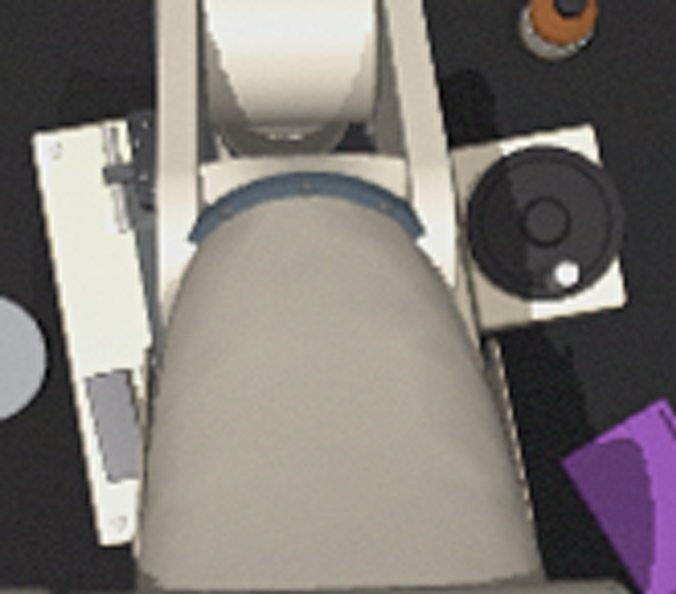

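The side view shows the tray flat, with its near edge from (297,272) to (328,142) parallel to the fence. In the top view the handle at (567,273) is still where I left it. The push is steady at about 25 N forward and 28 N down, so I'm handing in.

```bash
python3 -c "
from workcell import *
print(job_done())"
```

```text
the job is handed in; nothing more can be done
None
```

The job is handed in: the handwheel is wound to its dead stop with the fence against both end stops. The fingers are still holding the tray flat on the bed and against the fence, at about 25 N forward and 28 N down. I haven't been told how it was judged.

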